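# Pack the carver's case and hasp it shut

### The arm

A 6-joint arm with a two-finger parallel gripper is mounted at the origin on the work surface. World frame = base frame: x ahead of the robot, y to its left, z up, the work surface at z = 0. Lengths are in m, angles in rad, forces in N, time in s.
With the tool pointing down it reaches from about 0.275 to 0.825 m from the base axis. Payload 4.9 kg.
Tool frame: the origin (TCP) lies midway between the tips of the shut fingers; the grasp point (between the pads) lies 19 mm behind it (grip_point_offset is the distance from the TCP to the grasp point, in m); z points along the fingers, y is the line along which they close (so a half turn about z gives the same grasp; the last joint's range is limited). The gripper opens to 85 mm and grips with 20 to 120 N. Pads are 22 mm wide; open, the fingers measure 114 mm over their backs; the gripper's body (76 mm by 85 mm) begins 54 mm behind the grasp point. The pads swing forward as they close: fully open they stand 13 mm farther back than shut.
Start: joints at [1.17, 0.326, -0.193, 1.052, 0, 1.437], TCP at [0.145, 0.531, 0.231] pointing down, gripper open.
Joint ranges: [-2.65, 2.65], [-0.97, 1.79], [-1.3, 1.35], [-1.93, 2.1], [-1.47, 1.37], [-3.14, 3.14]. Speed limits (rad/s): [2.57, 2.57, 3.14, 3.14, 3.14, 3.14].

### API

Orientations are given as a rotation vector (axis times angle).
In Python, from cell import * gives the robot as it stands. Calls block until the motion is done:
- movep(position, orientation): joint-space move of the TCP to a pose.
- move_l(position, velocity=0.15, rot=None, until_force=None): straight line of the TCP; rot=None keeps the orientation; velocity is the mean speed in m/s. With until_force (N) it stops when the force on the tool has changed by that much, and returns True; else False.
- set_joints(angles): joint-space move.
- let_go() and grab(newtons=None): open the fingers fully, or close them until they stop; newtons is the grip in N (None keeps the last).
- sleep(seconds).
- ik(position, orientation): joint angles nearest the present ones, or None.
- get_state(): the state.
- grab_frame(name): name is "scene" or "top" or "wrist"; returns a dict with "img" (480x640x3 uint8, red, green, blue), "fx", "fy", "cx", "cy" (pixels), "cam_to_world" (4x4, takes a point from camera to world coordinates); the wrist camera has in their place "T_tool_cam" (4x4, takes a point from camera to tool coordinates, whose origin is the TCP and whose axes are the flange's). Camera axes: x right, y down, z forward; pixel columns grow to the right and rows downward; lengths in m; the calibration is good to about 2 mm. A picture is of the moment at which its call begins: read the wrist's pose just before it. There is no depth.
A pose or a line that the arm cannot do raises MotionError and nothing moves.
- sign_off(): hands the job in; it is judged then, once.
Trained networks look in the newest picture that a camera, given by its name, has taken for a name from the list of things; names that differ only in an ending like _2 or _b are one class to them, and where a whole thing is asked for, a point or a joint stands for the part that bears it (a point fixed in the world has none). Each returns a list of dicts, best first, with "score" (0 to 1); they miss things now and then, are a little off and sometimes report something else, mostly with a low value. They report only what shows in the picture. A call takes as long as a camera call. They do not tell look-alikes from the thing itself.
- spot_in(camera, name): "centre" ([column, row] in pixels, amid what is visible of it).
- silhouettes(camera, name): "mask" (480x640 bool, what is visible of it) and "centre" ([column, row] in pixels, amid what is visible of it).
- tip_of(camera, name): "centre" ([column, row] in pixels: a listed point, or the origin of a listed thing).
The state is a dict: "clock": time; "q": joint angles; "joint_velocities": joint speeds; "tau": joint torques, N m; "position": TCP position; "eef_rot": TCP orientation; "contact_force": force on the tool from outside, world axes, zero at the start; "wrist_torque": the same for the moment, N m; "finger_gap": opening from 0.0 (shut) to 1.0 (fully open); "grasp_force": force on a finger pad.
Only numpy, scipy, OpenCV 4.12 (cv2) and the standard library are available. Lean on these libraries where they do the work, as an engineer would, in place of code of your own. Each camera call takes 0.05 s, during which the arm holds its last target. There are 200 camera calls.

### The job

Pack up the carver's bench: swing the hasp right off the case's lid, open the lid, and stand every printing block, the sharpening stone and the round tin that are out on the bench side by side in the case, upright on its floor as they stood on the bench. Then shut the lid fully and swing the hasp all the way back over its catch. Keep the hasp clear of the lid whenever the lid is not shut, and leave the bare offcut and the two gouges where they are.

Things in the scene. Friction and masses are not known exactly. Their poses are not given: they have to be found in the camera images.
- case: plywood case fixed on the bench, 190 (x) x 280 (y) x 85 mm high; walls and floor 8 mm thick, so inside it is 174 x 264 mm and 77 mm deep. Origin: centre of its underside; x points to the back (the lid's hinge side), y to the left, z up.
- case_floor (a point): centre of the case's inner floor, 8 mm above the bench.
- lid (a joint): angle of the lid, rad: 0 shut (as at the start), grows as it opens upward, stop at 1.85. It hinges about the case's y axis along the far rim: hinge line at x = +95, z = 85 mm in the case's frame. 190 x 280 x 10 mm plywood, about 280 g; the hinge is stiff (friction 0.42 Nm) so that the lid stays at any angle.
- lid_pull (a point): centre of the lid's pull: a steel bar, 14 mm diameter and 32 mm long, lying along the case's y axis 27 mm in front of the lid's front edge on a thin 10 mm stem. Shut, it is at x = -122, y = -60, z = +90 mm in the case's frame; it turns with the lid, 217 mm from the hinge line. Pinched by its two ends from above, it turns between the fingers as the lid swings.
- hasp (a joint): angle of the hasp, rad: 0 lying flat over the catch on the lid, grows as it swings up and outward, towards the robot; 1.57 upright, stop at 3.0 (folded out in front of the case). Hinge line along the case's y axis at x = -103, y = +60, z = 100 mm in the case's frame. Stiff hinge (friction 0.07 Nm): it stays where it is left.
- hasp_bar (a point): centre of the cross bar (14 mm diameter, 30 mm long, along the case's y axis) at the free end of the 19 mm wide slotted strap: 58 mm from the hinge and 12 mm off the strap's mid-plane (above it when shut). Shut, it is at x = -45, y = +60, z = +112 mm in the case's frame, 17 mm above the lid; the 12 mm high wire catch stands in the slot. Pinched by its ends from above, it turns between the fingers.
- round_block_mid (a point): wooden round printing block: disc 68 mm across, 26 mm thick, with an upright round knob 24 mm across from 26 to 58 mm above its underside. This point is its centre, half-way up. May be absent.
- border_block_mid (a point): wooden oblong printing block: 84 (x) x 40 (y) x 26 mm, with an upright grip rib 60 (x) x 18 (y) mm on top, from 26 to 56 mm above its underside. This point is its centre, half-way up. May be absent.
- square_block_mid (a point): wooden square printing block: 64 x 64 x 26 mm, with an upright grip rib 30 (x) x 18 (y) mm on top, from 26 to 60 mm above its underside. This point is its centre, half-way up. May be absent.
- stone_mid (a point): grey sharpening stone: plain slab 76 (x) x 38 (y) x 26 mm. This point is its centre, half-way up. May be absent.
- tin_mid (a point): plain metal tin with no grip: upright cylinder 50 mm across, 36 mm high. This point is its centre, half-way up. May be absent.
- offcut: a bare light wooden offcut, 70 x 50 x 20 mm, with no grip on it; it stands among the things to pack but is NOT to be packed: leave it alone. Origin on its underside, in the middle.
- gouge0: carving gouge, dark handle, steel blade, 190 mm long and 18 mm high, lying behind the things to pack; leave it alone. Origin on its underside, in the middle.
- gouge1: a like gouge lying in front of the things to pack; leave it alone. Origin on its underside, in the middle.
There are look-alikes about, which are no part of the job. Leave any blue, green or purple look-alike of the part that bears round_block_mid alone.

How it is judged:
On the way, in this order (a step that is already met when the one before it is completed fails the run):
1. the hasp is swung off the catch, past upright, with the lid still shut (value of joint hasp above 1.8 rad and value of joint lid below 0.1 rad), for 0.2 s.
2. the lid is open, nearly upright or further (value of joint lid above 1.2 rad), for 0.2 s.
3. all the printing blocks, the stone and the tin stand in the case (x of round_block_mid in the frame of case between -0.085 and 0.085 m and y of round_block_mid in the frame of case between -0.13 and 0.13 m and z of round_block_mid in the frame of case between 0.027 and 0.047 m and angle between each of round_block_mid, border_block_mid, square_block_mid, stone_mid, tin_mid's own z axis and vertical below 0.2 rad and x of border_block_mid in the frame of case between -0.085 and 0.085 m and y of border_block_mid in the frame of case between -0.13 and 0.13 m and z of border_block_mid in the frame of case between 0.026 and 0.046 m and x of square_block_mid in the frame of case between -0.085 and 0.085 m and y of square_block_mid in the frame of case between -0.13 and 0.13 m and z of square_block_mid in the frame of case between 0.028 and 0.048 m and x of stone_mid in the frame of case between -0.085 and 0.085 m and y of stone_mid in the frame of case between -0.13 and 0.13 m and z of stone_mid in the frame of case between 0.011 and 0.031 m and x of tin_mid in the frame of case between -0.085 and 0.085 m and y of tin_mid in the frame of case between -0.13 and 0.13 m and z of tin_mid in the frame of case between 0.016 and 0.036 m), for 0.3 s.
4. the lid is shut, with the hasp still off (value of joint lid below 0.06 rad and value of joint hasp above 1 rad), for 0.2 s.
5. the hasp lies over the catch (value of joint hasp below 0.15 rad), for 0.2 s.
At the end, for the whole second after the job is handed in: every present block, stone and tin stands on the case's floor (upright within 0.2 rad, height within 10 mm, inside the walls), the lid is shut (under 0.06 rad) and the hasp lies over the catch (under 0.15 rad) (all of step 3 and value of joint lid below 0.06 rad and value of joint hasp below 0.15 rad); the robot touches nothing.
It fails at once if the lid is lifted while the hasp lies over it, or the hasp is swung in while the lid is not shut (value of joint lid above 0.15 rad and value of joint hasp below 1 rad).
It fails at once if a bystander is shifted more than 6 cm (distance of any of offcut, gouge0, gouge1 from where it was at the start of the episode above 0.06 m).
Of round_block, border_block, square_block, stone, tin only 3 to 5 are there at a start; the rules pass over those that are not, and their reading is None.
At some moment in a run one of round_block, border_block, square_block, stone, tin may be knocked a few centimetres aside while the robot is not near it.
It also fails if it takes over 210 s, if anything falls off the work surface, if the arm or the gripper's body presses on something with over 40 N, if the wrist force passes 120 N, or if a joint passes its speed limit or range.

## Working session

There is one attempt and no reset: what is moved stays moved. The work goes in short steps, each a Python script; the robot and the scene stay as the last script left them, time stands still between calls to the robot, and variables do not carry over. Pictures are saved under pics/ and viewed, at most 14 in all, crops included, and the job is handed in when it is done.

```bash
mkdir -p pics; ls
cat > h.py <<'E'
from cell import *
import numpy as np, cv2
from scipy.spatial.transform import Rotation as R
def save(f,name,crop=None,scale=1):
    im=f["img"]
    if crop: im=im[crop[1]:crop[3],crop[0]:crop[2]]
    im=cv2.resize(im,None,fx=scale,fy=scale,interpolation=cv2.INTER_CUBIC)
    cv2.imwrite("pics/"+name,cv2.cvtColor(im,cv2.COLOR_RGB2BGR))
def c2w(f,st=None):
    if "cam_to_world" in f: return np.array(f["cam_to_world"])
    T=np.eye(4);T[:3,:3]=R.from_rotvec(st["eef_rot"]).as_matrix();T[:3,3]=st["position"]
    return T@np.array(f["T_tool_cam"])
def atz(f,px,z,T=None):
    if T is None: T=c2w(f)
    px=np.atleast_2d(px).astype(float)
    d=np.c_[(px[:,0]-f["cx"])/f["fx"],(px[:,1]-f["cy"])/f["fy"],np.ones(len(px))]@T[:3,:3].T
    return T[:3,3]+d*((z-T[2,3])/d[:,2])[:,None]
def proj(f,p,T=None):
    if T is None: T=c2w(f)
    p=(np.atleast_2d(p)-T[:3,3])@T[:3,:3]
    return np.c_[p[:,0]/p[:,2]*f["fx"]+f["cx"],p[:,1]/p[:,2]*f["fy"]+f["cy"]]
def down(yaw):  # tool down, tool y axis (closing line) at world angle yaw
    y=np.array([np.cos(yaw),np.sin(yaw),0]);z=np.array([0,0,-1.])
    return R.from_matrix(np.c_[np.cross(y,z),y,z]).as_rotvec()
E
python3 - <<'E'
from h import *
print(get_state())
for c in("scene","top"):
    f=grab_frame(c); save(f,c+"0.png")
    print(c,np.round(c2w(f),3).tolist(),f["fx"])
    for n,z in [("round_block_mid",.029),("border_block_mid",.028),("square_block_mid",.03),("stone_mid",.013),("tin_mid",.018),("offcut",0),("gouge0",0),("case",0),("lid_pull",.09),("hasp_bar",.112)]:
        for r in tip_of(c,n)[:4]:
            print(n,round(r["score"],2),np.round(r["centre"]),np.round(atz(f,r["centre"],z)[0],3))
E
```

```text
pics
{'clock': 0.0, 'q': array([ 1.16980625e+00,  3.26951855e-01, -1.93605329e-01,  1.05203106e+00,
       -7.08827500e-06,  1.43661622e+00]), 'joint_velocities': array([-0.00076012,  0.0012918 ,  0.00167877, -0.00137239, -0.00078005,
        0.00185003]), 'tau': array([ 4.39576688e-04, -4.43404591e+01,  2.62436986e+01,  1.54826517e-02,
       -2.34182844e-04,  5.70397116e-07]), 'position': array([0.14475187, 0.52998036, 0.23048938]), 'eef_rot': array([-4.17799825e-01, -3.11321483e+00,  2.71710542e-03]), 'contact_force': array([ 0.23184259, -0.90430521,  0.34945483]), 'wrist_torque': array([-0.02558483,  0.02096476,  0.01707115]), 'grasp_force': 0.0, 'finger_gap': 1.002603048912768}
scene [[0.666, 0.652, -0.361, 0.885], [0.746, -0.584, 0.322, -0.295], [-0.001, -0.483, -0.875, 0.992], [0.0, 0.0, 0.0, 1.0]] 502.3433460130509
round_block_mid 0.96 [398. 285.] [0.679 0.089 0.029]
round_block_mid 0.86 [332. 279.] [ 0.578 -0.005  0.029]
round_block_mid 0.8 [369. 236.] [0.555 0.125 0.029]
round_block_mid 0.6 [302. 240.] [0.466 0.008 0.029]
border_block_mid 0.69 [415. 219.] [0.592 0.231 0.028
[... 586 characters left out ...]
 572.9174620011744
round_block_mid 0.88 [285. 228.] [0.557 0.119 0.029]
round_block_mid 0.85 [300. 166.] [0.681 0.091 0.029]
round_block_mid 0.78 [350. 218.] [ 0.579 -0.006  0.029]
round_block_mid 0.68 [342. 279.] [0.461 0.01  0.029]
border_block_mid 0.58 [152. 217.] [0.576 0.371 0.028]
square_block_mid 0.65 [285. 226.] [0.562 0.119 0.03 ]
stone_mid 0.74 [212. 292.] [0.436 0.256 0.013]
tin_mid 0.7 [287. 293.] [0.435 0.113 0.018]
offcut 0.71 [220. 225.] [0.567 0.245 0.   ]
gouge0 0.75 [219. 336.] [0.354 0.24  0.   ]
gouge0 0.68 [245. 176.] [0.667 0.2   0.   ]
case 0.64 [449. 230.] [ 0.563 -0.205  0.   ]
case 0.25 [213. 291.] [0.439 0.254 0.   ]
hasp_bar 0.77 [434. 241.] [ 0.519 -0.147  0.112]
```

View pics/scene0.png

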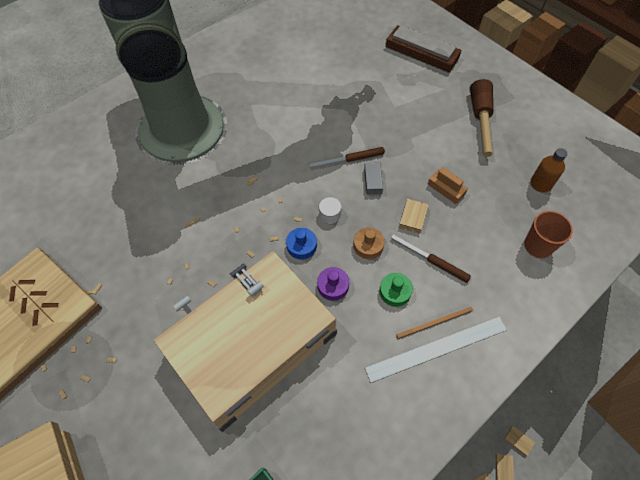

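View pics/top0.png

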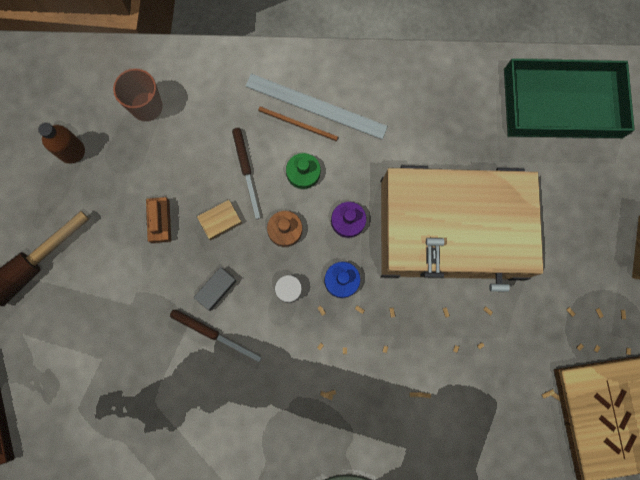

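The scene shows the case with its lid shut, the hasp at scene (248,282) and the pull at (183,304). There are four round blocks:
- brown: scene (369,240), top (285,226)
- blue: scene (301,241)
- purple: scene (333,283)
- green: scene (396,288)

The brown one is the one meant, since the other three colours are excluded. The oblong block is at top (158,219), the stone at (215,288), the tin at (288,289) and the offcut at (219,219). I see no square block. One crop will confirm this, with a case-pose fit overlaid.

Run:
```python
from h import *
from scipy.optimize import least_squares
S=grab_frame("scene"); 
obs=[]
mods={"lid_pull":(-.122,-.06,.09),"hasp_bar":(-.045,.06,.112)}
for n,m in mods.items():
    for r in tip_of("scene",n)[:1]: obs.append((S,m,r["centre"]))
T=grab_frame("top")
for n,m in mods.items():
    for r in tip_of("top",n)[:1]:
        if r["score"]>.3: obs.append((T,m,r["centre"])); 
obs.append((T,(-.122,-.06,.09),(500,287)))
# lid corners (top face z=.095) hand-read
for px,m in {(387,169):(.095,.14),(539,172):(.095,-.14),(541,273):(-.095,-.14),(383,273):(-.095,.14)}.items(): obs.append((T,m+(.095,),px))
for px,m in {(275,253):(-.095,.14),(335,318):(.095,.14),(219,418):(.095,-.14),(156,344):(-.095,-.14)}.items(): obs.append((S,m+(.095,),px))
def w(p,m): c,s=np.cos(p[2]),np.sin(p[2]); return np.array([p[0]+c*m[0]-s*m[1],p[1]+s*m[0]+c*m[1],m[2]])
res=lambda p:np.concatenate([(proj(f,w(p,m))[0]-px) for f,m,px in obs])
o=least_squares(res,[.565,-.205,0],loss="soft_l1"); print(o.x,np.round(res(o.x).reshape(-1,2),1).tolist())
for f in(S,T):
    im=f["img"].copy()
    P=[proj(f,w(o.x,m))[0] for m in [(.095,.14,.095),(.095,-.14,.095),(-.095,-.14,.095),(-.095,.14,.095)]]
    cv2.polylines(im,[np.round(P).astype(int)],True,(255,0,0))
    for m in mods.values(): cv2.circle(im,tuple(np.round(proj(f,w(o.x,m))[0]).astype(int)),1,(255,0,0))
    if f is T: A=cv2.resize(im[155:305,370:550],None,fx=2.2,fy=2.2)
    else: B=cv2.resize(im[140:270,290:480],None,fx=2.2,fy=2.2)
h=max(A.shape[0],B.shape[0]); A,B=[np.pad(x,((0,h-x.shape[0]),(0,0),(0,0))) for x in(A,B)]
cv2.imwrite("pics/crop1.png",cv2.cvtColor(np.hstack([A,B])[:, :820],cv2.COLOR_RGB2BGR))
# orientations via silhouettes
for n,z in [("stone_mid",.026),("border_block_mid",.028),("offcut",.02),("square_block_mid",.03),("round_block_mid",.029),("tin_mid",.036)]:
    for r in silhouettes("top",n)[:4]:
        m=r["mask"].astype(np.uint8); c=max(cv2.findContours(m,0,2)[0],key=cv2.contourArea)
        bx=cv2.minAreaRect(atz(T,c[:,0],z)[:,:2].astype(np.float32)*1000)
        print(n,round(r["score"],2),np.round(r["centre"]),np.round(bx[0]),np.round(bx[1]),round(bx[2],1))
```

```text
[ 0.56323931 -0.20763438 -0.01276462] [[3.9, -2.0], [-0.9, 1.1], [0.4, -1.1], [-0.6, 3.7], [-2.0, 0.3], [-0.2, -2.0], [-1.6, -1.0], [1.6, -0.1], [4.1, -3.4], [-1.3, -5.0], [1.6, -1.9], [-6.0, 1.9], [-2.7, -6.6]]
stone_mid 0.86 [214. 292.] [439. 247.] [42. 76.] 49.5
stone_mid 0.17 [458. 228.] [ 562. -221.] [313. 246.] 89.5
border_block_mid 0.81 [156. 220.] [570. 359.] [88. 46.] 5.7
border_block_mid 0.71 [462. 220.] [ 560. -229.] [299. 239.] 89.1
border_block_mid 0.25 [221. 218.] [571. 244.] [54. 69.] 30.9
border_block_mid 0.2 [457. 226.] [ 562. -220.] [312. 244.] 89.5
offcut 0.71 [219. 221.] [574. 246.] [55. 70.] 29.7
offcut 0.2 [289. 290.] [440. 111.] [48. 49.] 45.5
square_block_mid 0.23 [211. 290.] [440. 247.] [42. 76.] 50.5
square_block_mid 0.18 [459. 226.] [ 562. -220.] [314. 244.] 89.5
round_block_mid 0.82 [306. 172.] [670.  85.] [71. 66.] 0.9
round_block_mid 0.78 [349. 221.] [574.  -2.] [66. 71.] 63.6
round_block_mid 0.77 [285. 228.] [556. 120.] [70. 65.] 0.6
round_block_mid 0.56 [343. 278.] [460.  11.] [66. 60.] 0.2
tin_mid 0.9 [288. 289.] [439. 111.] [50. 48.] 0.6
tin_mid 0.15 [465. 219.] [ 558. -225.] [295. 235.] 89.1
```

View pics/crop1.png

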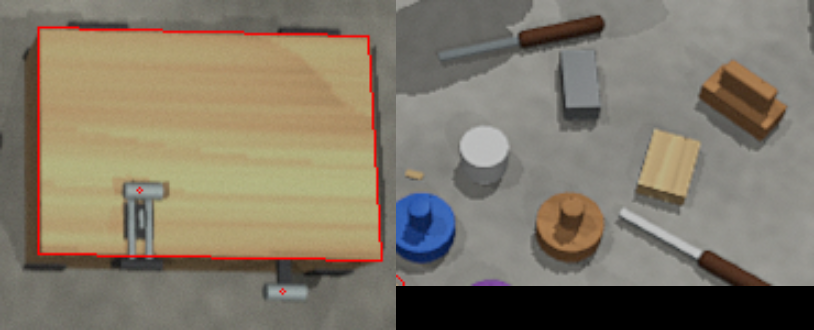

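The overlay lies on the lid, hasp bar and pull to within about 1 px. The crop confirms the brown round block among the coloured look-alikes, plus the oblong block, stone and tin; the offcut is bare and there is no square block. Next is the hasp.

```bash
cat >> h.py <<'E'
CX,CY,CA=0.5635,-0.2075,-0.013
def case(x,y,z): c,s=np.cos(CA),np.sin(CA); return np.array([CX+c*x-s*y,CY+s*x+c*y,z])
def pose(p,yaw):
    for y in sorted([yaw,yaw+np.pi,yaw-np.pi],key=lambda y:abs((y-yaw))):
        q=ik(p,down(y))
        if q is not None: return down(y)
    raise RuntimeError("no ik")
def best(p,yaw):  # half turn with the smaller last-joint travel
    c=[(abs(q[5]-get_state()["q"][5]),k) for k in(0,1,-1) if (q:=ik(p,down(yaw+k*np.pi))) is not None]
    return down(yaw+min(c)[1]*np.pi)
def stat(t=""):
    s=get_state(); print(t,"t=%.1f"%s["clock"],"p",np.round(s["position"],4),"gap %.3f"%s["finger_gap"],"gf %.1f"%s["grasp_force"],"F",np.round(s["contact_force"],1)); return s
def hasp(a,off=-.014): return case(-.103+.058*np.cos(a)-.012*np.sin(a),.06,.1+.058*np.sin(a)+.012*np.cos(a)+off)
def pull(a,off=-.014): return case(.095-.217*np.cos(a)-.005*np.sin(a),-.06,.085+.217*np.sin(a)+.005*np.cos(a)+off)
E
python3 - <<'E'
from h import *
p=hasp(0); up=p+[0,0,.12]
movep(up,best(up,np.pi/2+CA)); stat("above")
s=get_state(); f=grab_frame("wrist"); T=c2w(f,s)
for n,m,z in(("hasp_bar",case(-.045,.06,.112),.112),):
    for r in tip_of("wrist",n)[:2]: print(n,r["score"],r["centre"],atz(f,r["centre"],z,T)[0]-m)
print(move_l(p,.1,until_force=10)); stat("at")
grab(40); s=stat("grip")
save(grab_frame("wrist"),"w1.png")
E
```

```text
above t=4.4 p [ 0.5195 -0.1461  0.218 ] gap 1.000 gf 0.0 F [-0.4 -0.2 -0.7]
hasp_bar 0.75 [320.9, 235.3] [-1.06106824e-03 -2.63991398e-03 -1.38777878e-17]
False
at t=5.9 p [ 0.5198 -0.1472  0.0986] gap 1.002 gf 0.0 F [-0.3 -0.2 -0. ]
grip t=6.4 p [ 0.5195 -0.1495  0.0987] gap 0.336 gf 40.9 F [-2.1 -7.9  2.1]
```

View pics/w1.png

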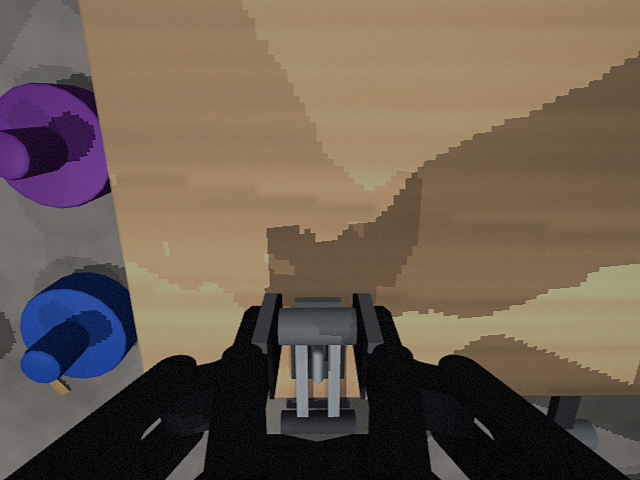

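The bar is held between both pads at (318,325), so the grip is good. The gripper was pulled 2.5 mm in −y, so I'll shift the case estimate by that much, then swing the hasp and open the lid.

```bash
sed -i 's/CX,CY,CA=.*/CX,CY,CA=0.563,-0.2098,-0.013/' h.py
python3 - <<'E'
from h import *
for a in np.linspace(0.3,2.7,9):
    move_l(hasp(a),.1)
    s=get_state()
    if np.abs(s["contact_force"]).max()>30: stat("a=%.2f"%a)
stat("swung"); let_go(); p=hasp(2.7); move_l(p+[0,0,.08],.15)
q=pull(0); up=q+[0,0,.09]
movep(up,best(up,np.pi/2+CA))
s=get_state(); f=grab_frame("wrist"); T=c2w(f,s); save(f,"w2.png")
for r in tip_of("wrist","lid_pull")[:2]: print(r["score"],r["centre"],atz(f,r["centre"],.09,T)[0]-case(-.122,-.06,.09))
print(move_l(q,.1,until_force=10)); stat("at"); grab(50); stat("grip")
E
```

```text
swung t=9.4 p [ 0.4027 -0.1482  0.0999] gap 0.328 gf 71.8 F [-3.2 -4.4  7.5]
0.62 [316.3, 244.7] [ 0.00247661 -0.00033207  0.        ]
0.58 [89.8, 329.2] [-5.44424909e-02  1.48388775e-01 -2.77555756e-17]
False
at t=12.4 p [ 0.4407 -0.2685  0.0766] gap 0.998 gf 0.0 F [ 0.7 -0.1  0.8]
grip t=13.0 p [ 0.4404 -0.2687  0.0765] gap 0.361 gf 49.3 F [-0.8 -1.2  5.1]
```

View pics/w2.png

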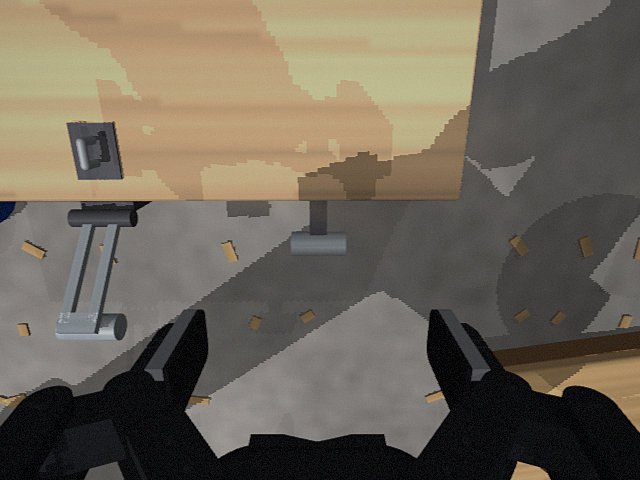

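The hasp is folded out, with its bar at (90,327), and the pull (319,243) is now gripped. Opening the lid.

Run:
```python
from h import *
for a in np.linspace(0.15,1.72,11):
    move_l(pull(a),.15)
s=stat("open"); let_go(); move_l(s["position"]+[-.0,0,.06],.15)
f=grab_frame("scene"); save(f,"s2.png")
```

```text
open t=17.1 p [ 0.6868 -0.2715  0.289 ] gap 0.352 gf 48.4 F [ 2.5 -0.7 13. ]
```

View pics/s2.png

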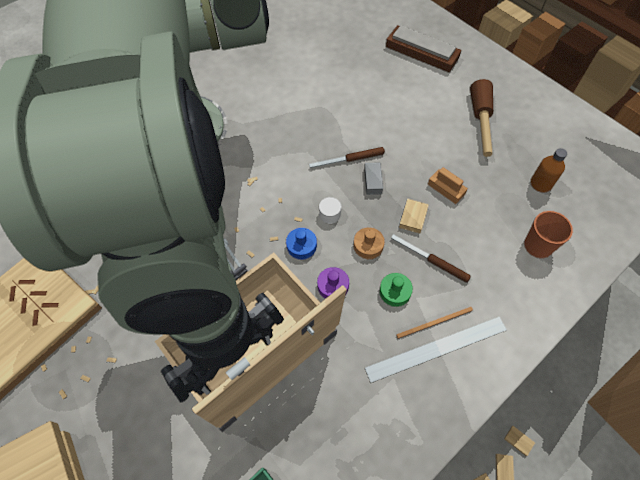

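The lid stands open and the case is empty; everything else is where it was. I'll pack the stone first.

```bash
cat >> h.py <<'E'
def look(name,xy,zmid,ztop,h=.24,pic=None,axis=None):
    p=np.array([xy[0],xy[1],h]); movep(p,best(p,CA)); sleep(.2)
    s=get_state(); f=grab_frame("wrist"); T=c2w(f,s)
    if pic: save(f,pic)
    t=[(r["score"],atz(f,r["centre"],zmid,T)[0]) for r in tip_of("wrist",name)]
    t=[x for x in t if np.hypot(*(x[1][:2]-xy))<.06]
    m=[]
    for r in silhouettes("wrist",name):
        c=max(cv2.findContours(r["mask"].astype(np.uint8),0,2)[0],key=cv2.contourArea)
        b=cv2.minAreaRect(atz(f,c[:,0],ztop,T)[:,:2].astype(np.float32)*1000)
        if np.hypot(b[0][0]/1e3-xy[0],b[0][1]/1e3-xy[1])<.06:
            m.append((r["score"],np.array(b[0])/1e3,b[1],np.radians(b[2] if b[1][0]<b[1][1] else b[2]+90)))
    for x in t: print(" tip",round(x[0],2),np.round(x[1][:2],4))
    for x in m: print(" sil",round(x[0],2),np.round(x[1],4),np.round(x[2]),"narrow %.3f"%x[3])
    return (t[0][1][:2] if t else None),(m[0] if m else None)
def pick(xy,yaw,ztcp,n=40):
    up=np.array([xy[0],xy[1],ztcp+.09]); movep(up,best(up,yaw))
    hit=move_l([xy[0],xy[1],ztcp],.12,until_force=10); 
    if hit: stat("HIT")
    grab(n); stat("grip"); move_l([xy[0],xy[1],.2],.2); return stat("lift")
def place(x,y,ztcp):  # case coords; ztcp above the bench at release
    up=case(x,y,.22); movep(up,best(up,CA))
    move_l(case(x,y,ztcp+.02),.2); hit=move_l(case(x,y,ztcp-.003),.04,until_force=6); stat("down %s"%hit)
    let_go(); move_l(case(x,y,.22),.25); stat("placed")
E
python3 - <<'E'
from h import *
move_l(get_state()["position"]+[-.1,.1,0],.3)
look("stone_mid",np.array([.439,.250]),.013,.026,pic="w3.png")
E
```

```text
tip 0.69 [0.4469 0.2473]
 sil 0.66 [0.4451 0.2496] [41. 78.] narrow 0.867
```

View pics/w3.png

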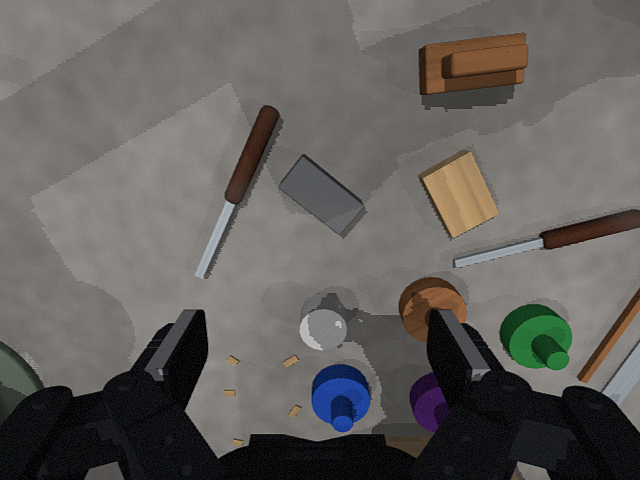

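The wrist view shows the stone at (322,195), clear of the gouge (handle near (250,150)) and of the offcut (458,193). Picking and placing it now.

Run:
```python
from h import *
pick([.446,.2485],.867,.006,50)
place(-.024,.078,.014)
look("border_block_mid",np.array([.575,.363]),.028,.028,pic="w4.png")
```

```text
grip t=23.3 p [0.4464 0.2486 0.0066] gap 0.432 gf 51.4 F [-0.4 -0.8  6. ]
lift t=24.4 p [0.4451 0.2482 0.1988] gap 0.434 gf 50.5 F [ 0.2  0.1 -0.6]
down True t=27.5 p [ 0.5401 -0.1315  0.0145] gap 0.434 gf 51.6 F [-0.3  0.1  4.4]
placed t=29.0 p [ 0.5392 -0.1312  0.2184] gap 1.001 gf 0.0 F [-0.2  1.   0.5]
 tip 0.86 [0.577  0.3635]
```

View pics/w4.png

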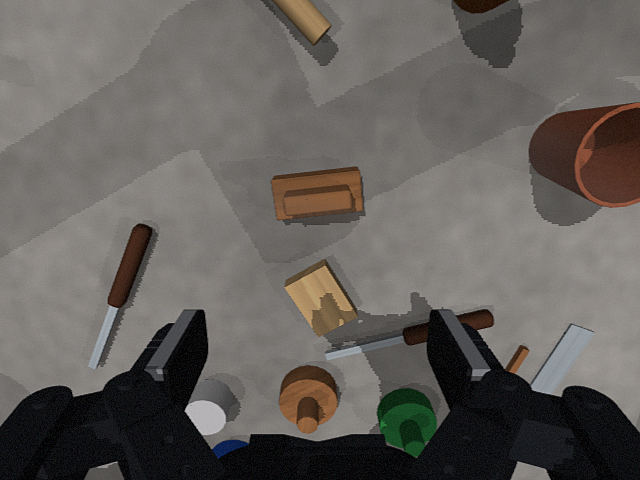

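The border block is at (318,193), its long axis tilted about 0.10 rad, matching the top view. I'll pick it by the rib and place it beside the stone.

Run:
```python
from h import *
s=get_state(); f=grab_frame("wrist"); T=c2w(f,s)
c=cv2.cvtColor(f["img"],cv2.COLOR_RGB2BGR)
print("rib top",atz(f,[318,202],.056,T)[0], "far edge ang",np.diff(atz(f,[[272,177],[359,168]],.026,T),axis=0))
pick([.577,.3635],np.pi/2+.10,.031,50)
place(.022,.078,.038)
look("round_block_mid",np.array([.556,.120]),.029,.058)
f=grab_frame("scene"); save(f,"s3.png",(140,150,480,430),2)
```

```text
rib top [0.57758364 0.3633972  0.056     ] far edge ang [[0.08091708 0.00727662 0.        ]]
grip t=34.2 p [0.5771 0.3635 0.0313] gap 0.202 gf 52.5 F [ 0.6 -0.   1.3]
lift t=35.2 p [0.5763 0.3631 0.1985] gap 0.201 gf 52.3 F [-0.2  0.6 -1.5]
down True t=38.4 p [ 0.5861 -0.1322  0.0389] gap 0.199 gf 53.4 F [ 0.4 -0.   3.3]
placed t=40.0 p [ 0.5852 -0.1318  0.2187] gap 0.998 gf 0.0 F [-0.5 -0.5  0.4]
 tip 0.91 [0.565  0.1222]
 sil 0.62 [0.5621 0.1279] [63. 61.] narrow 3.127
```

View pics/s3.png

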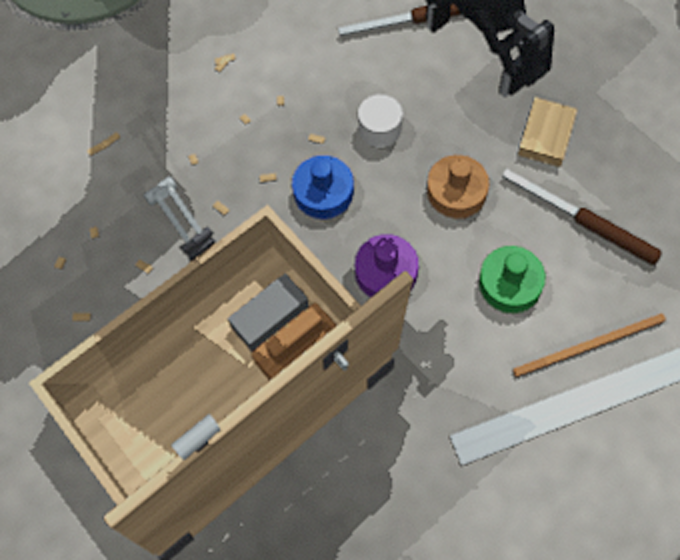

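The stone and border block stand side by side in the case. The brown round block is at crop (458,185), well apart from the purple, green and blue ones. Next come the round block and the tin.

Run:
```python
from h import *
pick([.562,.122],CA,.031,50)
place(0,-.017,.038)
t,m=look("tin_mid",np.array([.439,.110]),.018,.036)
if t is not None and m is not None and np.hypot(*(t-m[1]))<.012:
    pick((t+m[1])/2,CA,.012,50)
    place(0,-.092,.019)
p=np.array([.35,.25,.3]); movep(p,best(p,CA))
f=grab_frame("top"); save(f,"t3.png",(140,100,580,380),1.8)
```

```text
grip t=43.4 p [0.5622 0.122  0.0313] gap 0.258 gf 49.0 F [-1.3 -0.1  4.1]
lift t=44.4 p [0.5611 0.1219 0.1986] gap 0.264 gf 49.0 F [ 0.5 -0.4 -2.2]
down True t=47.2 p [ 0.5628 -0.2268  0.0386] gap 0.260 gf 50.6 F [0.9 0.3 0.7]
placed t=48.7 p [ 0.562  -0.2264  0.2187] gap 1.003 gf 0.0 F [-0.3  0.1 -0.9]
 tip 0.59 [0.4453 0.1091]
 sil 0.83 [0.4446 0.1126] [53. 48.] narrow 3.127
grip t=52.4 p [0.4454 0.1109 0.0129] gap 0.569 gf 50.6 F [-1.7  0.5  6.7]
lift t=53.4 p [0.4441 0.1108 0.199 ] gap 0.568 gf 51.7 F [-0.7 -0.8 -1.8]
down True t=56.6 p [ 0.5615 -0.3019  0.0207] gap 0.560 gf 53.1 F [-1.4  0.1  5.5]
placed t=58.0 p [ 0.5611 -0.3013  0.2187] gap 1.000 gf 0.0 F [-0.8 -1.4 -0.7]
```

View pics/t3.png

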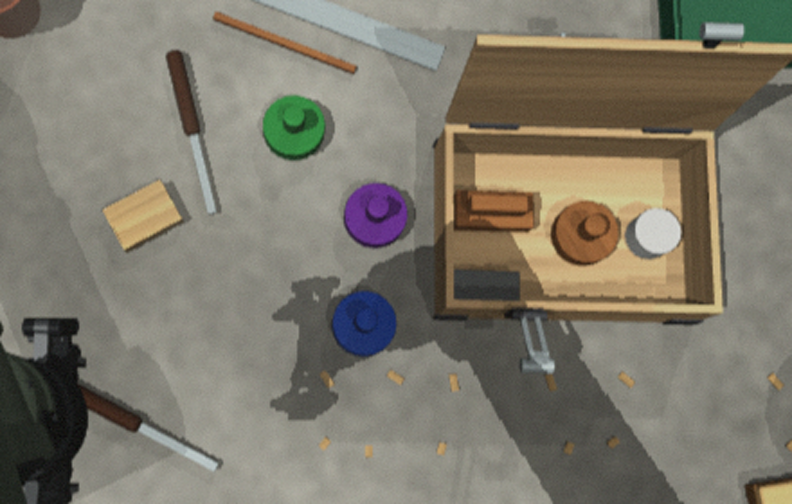

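All four items stand upright and separate in the case: border (497,207), round (586,232), tin (657,231) and stone (485,283). The bystanders haven't moved. Closing the lid.

Run:
```python
from h import *
q=pull(1.72); up=q+[0,0,.08]
movep(up,best(up,np.pi/2+CA)); sleep(.2)
s=get_state(); f=grab_frame("wrist"); T=c2w(f,s)
for r in tip_of("wrist","lid_pull")[:2]: print(r["score"],r["centre"],atz(f,r["centre"],q[2]+.014,T)[0]-q)
print(move_l(q,.1,until_force=10)); grab(50); s=stat("grip")
if .3<s["finger_gap"]<.42:
    for a in list(np.linspace(1.6,0.1,11))+[0,-.012]:
        move_l(pull(a),.12)
    stat("shut"); let_go(); stat(); move_l(pull(0)+[0,0,.12],.15)
    p=hasp(2.7); up=p+[0,0,.08]; movep(up,best(up,np.pi/2+CA)); sleep(.2)
    s=get_state(); f=grab_frame("wrist"); T=c2w(f,s); save(f,"w5.png")
    for r in tip_of("wrist","hasp_bar")[:2]: print(r["score"],r["centre"],atz(f,r["centre"],p[2]+.014,T)[0]-p)
```

```text
0.62 [315.7, 269.6] [-0.00898932  0.00104289  0.014     ]
False
grip t=64.2 p [ 0.6847 -0.2715  0.2853] gap 0.361 gf 49.6 F [-0.3  0.7  1.9]
shut t=69.3 p [ 0.4378 -0.2686  0.0748] gap 0.353 gf 60.9 F [-13.5  -1.6  13.8]
 t=69.9 p [ 0.4404 -0.2681  0.0733] gap 1.000 gf 0.0 F [-0.7  0.3 -0.1]
0.85 [315.7, 250.3] [ 0.00385801 -0.00116552  0.014     ]
```

View pics/w5.png

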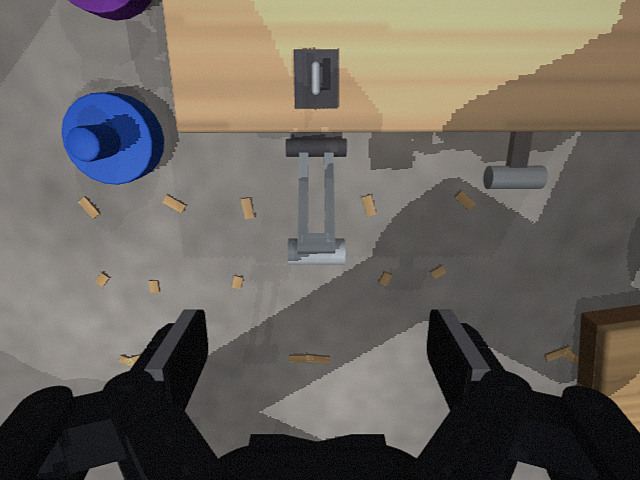

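The lid is down and the hasp bar is at (317,250). I'll press the lid with shut fingers to confirm its height, then swing the hasp back.

Run:
```python
from h import *
c=case(-.075,0,.2); movep(c,best(c,np.pi/2+CA)); grab(20)
print(move_l(case(-.075,0,.085),.04,until_force=12)); stat("press"); move_l(case(-.075,0,.2),.2); let_go()
p=hasp(2.7)+[.002,0,0]; up=p+[0,0,.08]; movep(up,best(up,np.pi/2+CA))
print(move_l(p,.1,until_force=10)); grab(40); s=stat("grip")
if .28<s["finger_gap"]<.4:
    for a in list(np.linspace(2.5,.1,9))+[0,-.03]: move_l(hasp(a),.1)
    stat("in"); let_go(); move_l(hasp(0)+[0,0,.15],.15)
    sleep(.2); f=grab_frame("wrist"); A=f["img"]
    p=np.array([.35,.25,.3]); movep(p,best(p,CA))
    B=grab_frame("scene")["img"][220:440,130:370]
    A=cv2.resize(A,(400,300)); B=cv2.resize(B,(380,300))
    save({"img":np.hstack([A,B])},"end.png"); stat()
```

```text
True
press t=75.3 p [ 0.488  -0.2088  0.095 ] gap 0.002 gf 3.7 F [-1.1  1.4  7.4]
False
grip t=78.8 p [ 0.4052 -0.1483  0.1002] gap 0.341 gf 39.3 F [-1.7 -3.   1.7]
in t=82.2 p [ 0.5216 -0.1496  0.098 ] gap 0.332 gf 56.8 F [ 3.5 -1.6  5.3]
 t=85.8 p [0.3506 0.2495 0.2998] gap 1.001 gf 0.0 F [-0.3  0.1 -0.6]
```

View pics/end.png

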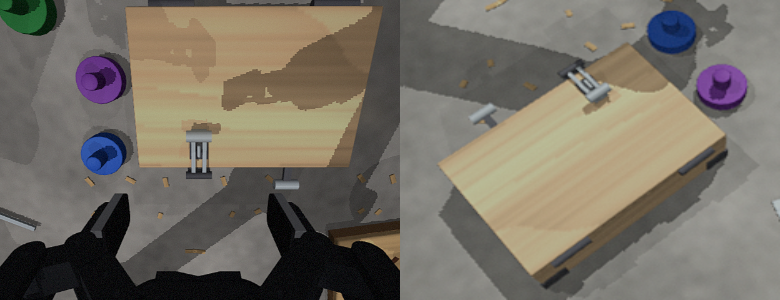

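The lid is shut (contact at z = 0.095) and the hasp lies over the catch. I'll press lightly on the bar to confirm its height (0.119 when flat), then hand in.

Run:
```python
from h import *
c=case(-.045,.06,.2); movep(c,best(c,np.pi/2+CA)); grab(20)
print(move_l(case(-.045,.06,.112),.03,until_force=8)); s=stat("press"); move_l(c,.2); let_go()
p=np.array([.35,.25,.3]); movep(p,best(p,CA)); sleep(.3)
if .114<s["position"][2]<.123: print(sign_off())
```

```text
True
press t=90.6 p [ 0.5192 -0.1493  0.1188] gap 0.002 gf 3.1 F [-1.6  0.2  6.5]
the job is handed in; nothing more can be done
None
```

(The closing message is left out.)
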